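# Screw the amber filter cell into the lit microscope base

## Task

Take the amber filter cell from its cup and set it on the lit base's threaded port with the white index marks lined up. Pressing lightly, turn it backward (counterclockwise from above) until it drops a step, then forward until it is fully home against its stop, and let go. Never force the thread or ram the port, and leave the other things where they are.

Things in the scene. Friction and masses are not known exactly. Their poses are not given: they have to be found in the camera images.
- cell_amber: filter cell to fit: black knurled collar with amber glass on top (two others are alike with green or blue glass). Origin on its axis at the flange's underside, z up, index mark on its +x side. Flange 62 mm across, z 0 to 3 mm; collar to grip 54 mm across, z 3 to 36 mm. About 120 g. Stands upright in a grey cup (68 mm across, 18 mm high), flange 22 mm above the table.
- amber_foot (a point): bottom centre of the amber cell's spigot, 16 mm below the flange's underside. The spigot is 40 mm across; at its lower end it has three steel lugs 120 degrees apart, 6 mm wide, 2.5 mm tall, reaching 25 mm from the axis.
- amber_mark (a point): middle of the white index line on the amber cell's top face, 24 mm from its axis on its +x side, 36 mm above the flange's underside
- cell_green: like the amber cell, but with green glass; leave it in its cup
- cell_blue: like the amber cell, but with blue glass; leave it in its cup
- lightbase: white lit microscope base, fixed, 250 x 270 mm, 54 mm high; origin under its centre, z up. At its centre a black round port boss, 68 mm across, stands 80 mm above the table, its opening 53 mm across.
- port_top (a point): centre of the port's opening at the top of the black boss, axes as the base. Inside is a three-start right-hand thread (clockwise from above screws in) with 1.5 mm of play about the spigot. Set on with the marks lined up, within about 10 degrees, a cell rests on top of the thread, flange's underside 12 mm above this point.
- port_drop (a point): on the port's axis 6 mm above the boss: the flange's underside is here once the cell has dropped. From lined-up marks it drops this 6 mm after 14 to 67 degrees counterclockwise (hidden inside, differs each time); about 11 degrees farther it meets a stop. Turned clockwise before the drop, it jams on a shoulder after 11 to 64 degrees.
- port_home (a point): on the port's axis 3 mm above the boss: the flange's underside when home. From the drop, 78 to 89 degrees clockwise lower the cell to here and to a firm stop. The thread ring is spring mounted: it yields downward 1 mm per 4 N beyond the first 2.4 N, at most 2.5 mm, and twists about 1 degree per 0.1 N m. It bears about 30 N.
- port_mark (a point): middle of the white index line on the top of the port's rim, 30 mm from the port's axis on the base's +x side
- wafer_case: round flat blue-rimmed wafer case, 114 mm across, 10 mm high, bystander
- jar: amber glass jar with white lid, 52 mm across, 60 mm high, bystander
- driver: screwdriver lying on the table, 160 mm long, bystander
- gauge: white ceramic block, 60 x 30 x 20 mm, bystander
- cassette: open orange-brown wafer cassette, 130 x 100 x 100 mm, bystander
There are look-alikes about, which are no part of the job. What is shaped like the cell_amber but pink or yellow is not meant.

How it is judged:
On the way, in this order (a step that is already met when the one before it is completed fails the run):
1. the amber cell rests on top of the port's thread, index marks lined up (horizontal distance between cell_amber and port_top below 0.004 m and z of cell_amber in the frame of port_top between 0.0085 and 0.0135 m and horizontal distance between amber_mark and port_mark below 0.009 m and angle between cell_amber's own z axis and vertical below 0.1 rad), for 0.2 s.
2. the amber cell has dropped a step into the thread (horizontal distance between cell_amber and port_top below 0.004 m and z of cell_amber in the frame of port_top below 0.0072 m), for 0.1 s.
At the end, for the whole second after the job is handed in: the amber cell is screwed home in the port and at rest: flange underside less than 3.6 mm above the top of the boss (home is 3 mm), axis within 4 mm of the port's, tilted less than 0.05 rad (horizontal distance between cell_amber and port_top below 0.004 m and z of cell_amber in the frame of port_top below 0.0036 m and angle between cell_amber's own z axis and vertical below 0.05 rad and linear speed of cell_amber below 0.01 m/s and angular speed of cell_amber below 0.1 rad/s); the robot touches nothing.
It fails at once if the amber cell is forced: more than 30 N between it and the lit base (contact force between cell_amber and lightbase above 30 N).
It fails at once if the green or blue cell is moved by more than 10 mm (distance of any of cell_green, cell_blue from where it was at the start of the episode above 0.01 m).
It fails at once if a bystander is moved by more than 20 mm (distance of any of wafer_case, jar, driver, gauge, cassette from where it was at the start of the episode above 0.02 m).
It also fails if it takes over 69 s, if anything falls off the work surface, if the arm or the gripper's body presses on something with over 40 N, if the wrist force passes 120 N, or if a joint passes its speed limit or range.

## Robot

A 6-joint arm with a two-finger parallel gripper is mounted at the origin on the work surface. World frame = base frame: x ahead of the robot, y to its left, z up, the work surface at z = 0. Lengths are in m, angles in rad, forces in N, time in s.
With the tool pointing down it reaches from about 0.35 to 0.85 m from the base axis. Payload 8.1 kg.
Tool frame: the origin (TCP) lies on the centre line of the jaws, within the pads' length; the fingertips stand robot.tip_extent ahead of it and the grasp point (between the pads) lies 11 mm behind it (robot.tip_extent is the distance from the TCP to the fingertips, in m); y points along the fingers, z is the direction in which the jaws open and shut, and the axes are right-handed (so a half turn about y gives the same grasp; the last joint's range is limited). The gripper opens to 93 mm and grips with 3 to 60 N. Pads are 15 mm wide; open, the fingers measure 128 mm over their backs; the gripper's body (75 mm by 188 mm) begins 65 mm behind the grasp point.
Start: joints at [-1.204, 0.13, 1.488, -0, 1.523, -0.085], TCP at [0.262, -0.54, 0.227] pointing down, gripper open.
Joint ranges: [-2.96, 2.96], [-0.89, 2.26], [0.02, 2.5], [-1.34, 4.48], [0, 2.73], [-2.66, 2.66]. Speed limits (rad/s): [2.39, 2.39, 2.79, 3.14, 3.14, 3.14].

## Interface

Orientations are given as a rotation vector (axis times angle).
In Python, from plant import monitor, optics, robot gives the robot as it stands.
- The arm moves only by the shell command python3 -m inch 'ROWS' [OPENING] [FORCE]. ROWS is JSON, a list that holds one entry, the list of rows, each a list of 6 numbers: the shift along the tool's x, y, z in mm, then the turn, a rotation vector about the tool's x, y, z in rad. A call has 1 to 8 rows; each row shifts and turns the commanded pose from where the row before left it, along the tool's axes as they then stand; what a row does not reach is not made up. A row lasts 1/8 s, in which the tool goes at most 62.5 mm and 10.7 degrees, less where a joint would pass 70% of its speed; a pose out of reach is approached as far as the arm can. A call is refused whole if a number of a shift passes 62.5 or a number of a turn 0.188, either way. A call with a gripper value outside its range is refused whole. OPENING is the finger opening in mm, from 0 to 93, set as the call begins (- or left out, the last holds). The fingers move at their own pace and stop on an object; FORCE is the grip in N (left out, the last holds). Time passes only in rows, so rows that do not move let the fingers close. It gives the time, the measured TCP pose, the force and the opening at its end, in the units of the state.
- monitor.read_state(): the state, without advancing time (a new reading comes with each control period).
- optics.read_camera(name): name is "side" or "top" or "wrist"; returns a dict with "image" (400x640x3 uint8, blue, green, red), "fx", "fy", "cx", "cy" (pixels), "rvec" (rotation vector, rad) and "tvec" (3), from world to camera coordinates, as OpenCV has them. Camera axes: x right, y down, z forward; pixel columns grow to the right and rows downward; lengths in m; the calibration is good to about 2 mm. The wrist camera is an equidistant fisheye: a pixel r from the principal point sees the ray r / f radians off the axis. A picture is of the moment at which its call begins. There is no depth.
- robot.close_job(): hands the job in, once; it reports no verdict.
The state is a dict: "t": time; "q": joint angles; "dq": joint speeds; "joint_torque": joint torques, N m; "tool_pos": TCP position; "orientation": TCP orientation; "force": force on the tool from outside, world axes, zero at the start; "wrist_torque": the same for the moment, N m; "opening": finger opening in m.
Only numpy, scipy, OpenCV 4.12 (cv2) and the standard library are available. Lean on these libraries where they do the work, as an engineer would, in place of code of your own. Each camera call takes 0.05 s, during which the arm holds its last target.

## Working session

There is one attempt and no reset: what is moved stays moved. The work goes in short steps, Python scripts to look and compute and a shell command to move; the robot and the scene stay as the last step left them, time stands still between calls to the robot, and variables do not carry over. Pictures are saved under pics/ and viewed, and the job is handed in when it is done.

```bash
ls; mkdir -p pics
cat > h.py <<'E'
from plant import monitor, optics, robot
import numpy as np, cv2
def shot(n,f):
    c=optics.read_camera(n); cv2.imwrite('pics/'+f,c['image']); 
    np.savez('pics/'+f+'.npz',**c); return c
def load(f): return dict(np.load('pics/'+f+'.npz'))
E
python3 - <<'E'
from h import *
s=monitor.read_state();print(s, robot.tip_extent)
for n in ['top','side','wrist']:
    c=shot(n,n+'0.png'); print(n,c['fx'],c['fy'],c['cx'],c['cy'],c['rvec'],c['tvec'])
E
```

```text
pics
{'t': 0.0, 'q': array([-1.20441347e+00,  1.31171604e-01,  1.48926009e+00, -2.07514183e-05,
        1.52297888e+00, -8.54010752e-02]), 'dq': array([-7.06958004e-04,  7.66913576e-04,  2.50563014e-04, -2.15726407e-04,
       -5.66700386e-05,  1.60932181e-03]), 'joint_torque': array([ 1.04515522e-03, -5.59831274e+01, -4.91765463e+01,  7.68682547e-02,
        3.54440894e-02, -1.52534649e-04]), 'tool_pos': array([ 0.26176011, -0.53928698,  0.22559172]), 'orientation': array([-0.45319096,  1.97259023, -1.96895621]), 'force': array([-0.22957843,  1.23036619,  0.30527565]), 'wrist_torque': array([-0.00118681, -0.01784738,  0.02146397]), 'opening': 0.09310341008538534} 0.008
top 452.6425502024761 452.6425502024761 327.19040191412256 199.32199498965142 [ 2.13544765 -2.12527145  0.14630004] [0.05817257 0.53044395 1.14467019]
side 393.05863417897496 393.05863417897496 314.68849462335294 196.19750988412454 [ 0.21883926 -2.84269168  1.23061295] [0.53821516 0.0927999  1.09067271]
wrist 309.70691628693146 309.70691628693146 321.43243511011457 196.03438152290974 [-2.48610443  1.55730026  0.19031361] [-0.598633   -0.0274463   0.38927324]
```

View pics/top0.png

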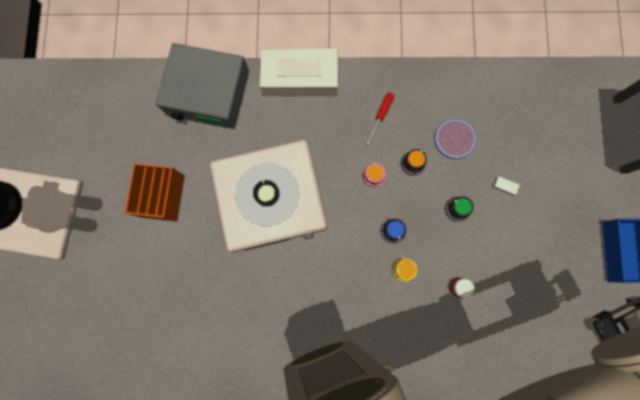

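View pics/side0.png

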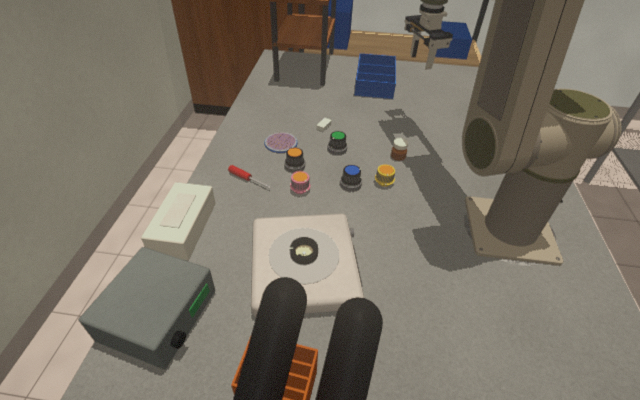

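View pics/wrist0.png

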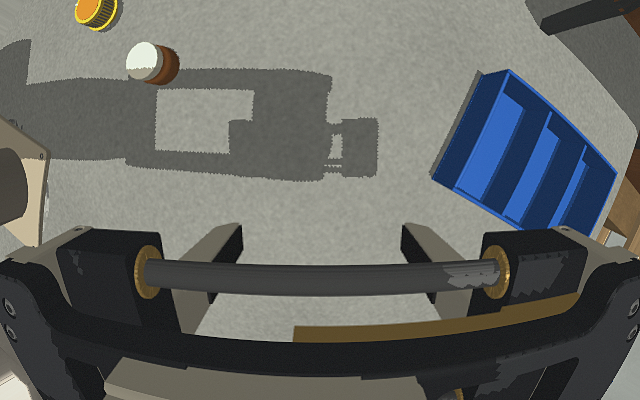

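The top view shows the black-collared amber cell at about (415,160) and the port at (266,193). The look-alikes are pink at (375,174) and yellow at (405,270). I'll zoom in next.

Run:
```python
from h import *
t=cv2.imread('pics/top0.png'); s=cv2.imread('pics/side0.png')
def crop(i,x,y,r,k=400): return cv2.resize(i[y-r:y+r,x-r:x+r],(k,k),interpolation=cv2.INTER_CUBIC)
a=np.hstack([crop(t,415,160,20),crop(t,266,193,20)])
cv2.imwrite('pics/z0.png',a)
b=np.hstack([crop(s,295,158,20),crop(s,304,250,24)])
cv2.imwrite('pics/z1.png',b)
```

```text
(no output)
```

View pics/z0.png

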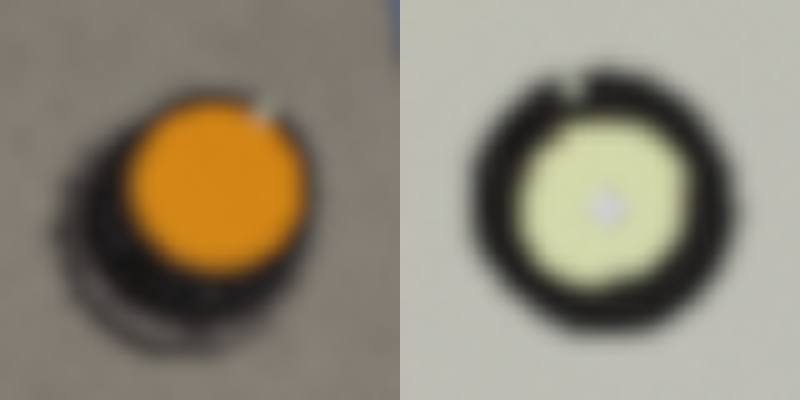

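View pics/z1.png

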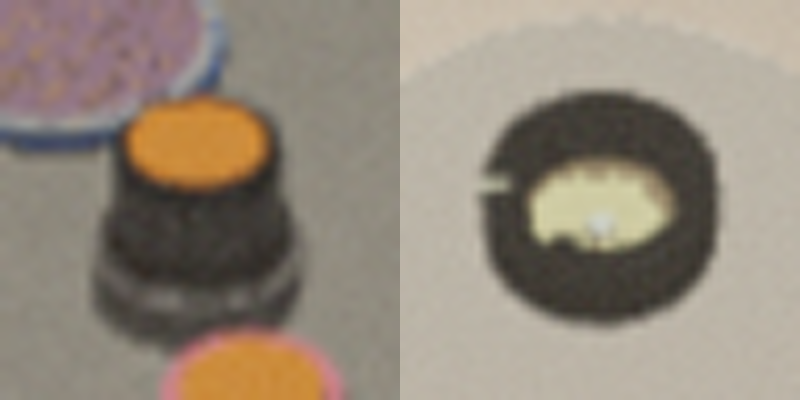

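```bash
cat >> h.py <<'E'
def ray(c,u,v):
    R=cv2.Rodrigues(c['rvec'])[0]; o=-R.T@c['tvec'].ravel()
    x=(u-c['cx'])/c['fx']; y=(v-c['cy'])/c['fy']
    return o,R.T@np.array([x,y,1.])
def rayf(c,u,v):
    R=cv2.Rodrigues(c['rvec'])[0]; o=-R.T@c['tvec'].ravel()
    x=(u-c['cx'])/c['fx']; y=(v-c['cy'])/c['fy']; r=np.hypot(x,y)
    d=np.array([0,0,1.]) if r<1e-9 else np.array([np.sin(r)*x/r,np.sin(r)*y/r,np.cos(r)])
    return o,R.T@d
def atz(c,u,v,z,fish=False):
    o,d=(rayf if fish else ray)(c,u,v); return o+d*(z-o[2])/d[2]
def projf(c,P):
    R=cv2.Rodrigues(c['rvec'])[0]; p=R@np.asarray(P)+c['tvec'].ravel()
    th=np.arctan2(np.hypot(p[0],p[1]),p[2]); a=np.arctan2(p[1],p[0])
    return c['cx']+c['fx']*th*np.cos(a), c['cy']+c['fy']*th*np.sin(a)
def Rt(): 
    return cv2.Rodrigues(monitor.read_state()['orientation'])[0]
E
python3 - <<'E'
from h import *
c=load('top0.png');s=load('side0.png')
def deg(m,p): return np.degrees(np.arctan2(*(m-p)[1::-1]))
g=atz(c,416.6-.25,158.7-.25,.058);m=atz(c,421.2,150.9,.058);print('cell',g,m,deg(m,g),np.linalg.norm(m-g))
p=atz(c,266.3,192.8,.08);m=atz(c,263.0,181.6,.08);print('port',p,m,deg(m,p),np.linalg.norm(m-p))
print('side cell',atz(s,275+19.8,138+14.2,.058),'port',atz(s,280+20.0*1.2,226+17,.08),'mark',atz(s,280+9.5*1.2,226+18.5*1.2,.08))
print('pink',atz(c,375,174,.05),'blue',atz(c,395,230,.058),'green',atz(c,461,208,.058),'wafer',atz(c,456,138,.01))
print('drv',atz(c,368,143,.01),atz(c,390,97,.01))
print(Rt())
E
```

```text
cell [ 0.63662547 -0.17209409  0.058     ] [ 0.65697006 -0.1852544   0.058     ] -32.89761102920969 0.024230069481590302
port [0.54054036 0.21538641 0.08      ] [0.56962429 0.22466187 0.08      ] 17.688551772891415 0.030527191794474245
side cell [ 0.63308    -0.17131574  0.058     ] port [0.54175048 0.20548074 0.08      ] mark [0.56836567 0.22587842 0.08      ]
pink [ 0.59659986 -0.06445835  0.05      ] blue [ 0.44895871 -0.11322788  0.058     ] green [ 0.50625085 -0.28298706  0.058     ] wafer [ 0.70641702 -0.29031561  0.01      ]
drv [ 0.69211781 -0.04964108  0.01      ] [ 0.82456951 -0.11188423  0.01      ]
[[-8.99667217e-01 -5.06990385e-04  4.36576043e-01]
 [-4.36576320e-01  1.32831100e-03 -8.99666245e-01]
 [-1.23786627e-04 -9.99998989e-01 -1.41637786e-03]]
```

Run:
```python
from h import *
c=load('wrist0.png');R=cv2.Rodrigues(c['rvec'])[0];o=-R.T@c['tvec'].ravel()
s=monitor.read_state();T=Rt()
print('cam in tool',T.T@(o-s['tool_pos']),'axis',T.T@R[2])
d=np.array([.6355,-.172,.2256])-s['tool_pos'];print(T.T@d*1000)
```

```text
cam in tool [-0.0654597  -0.15748518 -0.00029583] axis [ 2.37552656e-01  9.71374284e-01 -8.57503217e-04]
[-496.60416563    0.55471109 -167.38772246]
```

```bash
python3 -m inch '[[[-50,0,-17,0,0,0],[-50,0,-17,0,0,0],[-50,0,-17,0,0,0],[-50,0,-17,0,0,0],[-50,0,-17,0,0,0],[-50,0,-17,0,0,0],[-50,0,-17,0,0,0],[-50,0,-17,0,0,0]]]' 76
python3 -m inch '[[[-50,0,-17,0,0,0],[-30,30,-14,0,0,0],[0,20,0,0,0,0],[0,0,0,0,0,0]]]'
python3 - <<'E'
from h import *
s=monitor.read_state();T=Rt();print(s['tool_pos'],s['q'],T)
d=np.array([.6355,-.172,.036])-s['tool_pos'];print(T.T@d*1000)
c=shot('wrist','w1.png'); print([projf(c,[.636,-.172,z]) for z in (.058,)])
E
```

```text
t: 1.15
tool_pos: [0.5634, -0.2414, 0.2263]
orientation: [-0.453, 1.971, -1.971]
force: [0.1, -0.0, -0.3]
opening: 0.0764
t: 1.65
tool_pos: [0.6189, -0.1799, 0.1736]
orientation: [-0.458, 1.975, -1.97]
force: [-0.5, 0.5, 0.2]
opening: 0.076
[ 0.61887948 -0.17985706  0.17362943] [-3.62044213e-01  2.82508797e-01  1.41212979e+00 -5.42217412e-04
  1.45231752e+00  7.56859742e-01] [[-0.89958315 -0.00520642  0.4367185 ]
 [-0.43673053  0.00139613 -0.89959129]
 [ 0.00407394 -0.99998547 -0.00352974]]
[-18.94365115 137.55186466   0.67613872]
[(np.float64(322.8140588398657), np.float64(173.5558269176364))]
```

View pics/w1.png

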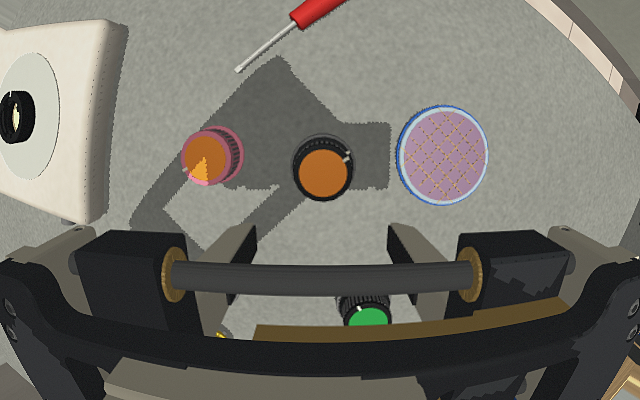

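The amber glass is at (324,175), within 2 px of the prediction, and its mark is near (347,157). I'll refine this from the wrist image.

Run:
```python
from h import *
c=load('w1.png');i=c['image']
hsv=cv2.cvtColor(i,cv2.COLOR_BGR2HSV)
m=cv2.inRange(hsv,(8,120,80),(22,255,255))[140:205,290:360]
x,y=np.mean(np.argwhere(m)[:,::-1],0)+[290,140];print(x,y)
g=atz(c,x,y,.058,True);print(g)
cv2.imwrite('pics/z2.png',cv2.resize(i[140:210,285:365],(800,700)[:2] and (640,560),interpolation=cv2.INTER_CUBIC))
for mk in [(347,157)]:
    k=atz(c,*mk,.058,True);print(np.degrees(np.arctan2(*(k-g)[1::-1])),np.linalg.norm(k-g))
```

```text
322.4899620184482 172.6706456863809
[ 0.63659595 -0.17138853  0.058     ]
-30.986979368143874 0.02595817622913372
```

View pics/z2.png

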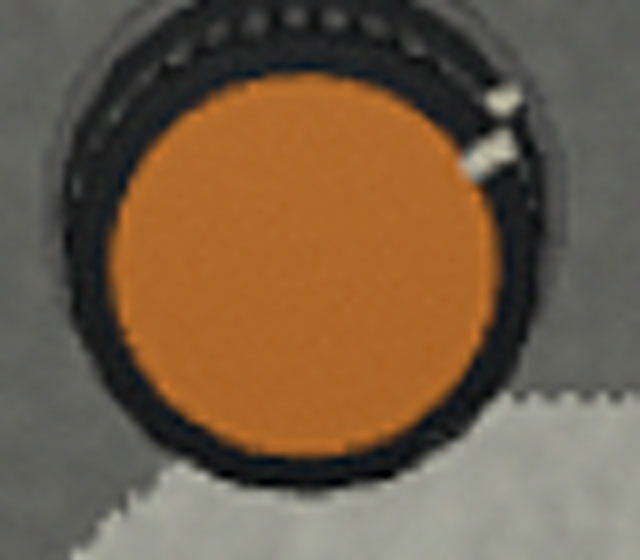

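```bash
python3 - <<'E'
from h import *
c=load('w1.png')
g=atz(c,323,173,.058,True);k=atz(c,346.2,159,.058,True);print(g,np.degrees(np.arctan2(*(k-g)[1::-1])),np.linalg.norm(k-g))
E
python3 -m inch '[[[-20,20,1,0,0,0],[0,40,0,0,0,0],[0,20,0,0,0,0],[0,0,0,0,0,0]]]'
python3 - <<'E'
from h import *
s=monitor.read_state();T=Rt();print(s['tool_pos'],T)
d=np.array([.6364,-.172,.036])-s['tool_pos'];print(T.T@d*1000)
c=shot('wrist','w2.png')
E
```

```text
[ 0.63652637 -0.17192895  0.058     ] -32.47705235517501 0.02418782683624988
t: 2.2
tool_pos: [0.6378, -0.1727, 0.0954]
orientation: [-0.455, 1.974, -1.971]
force: [0.9, -0.3, 0.7]
opening: 0.0756
[ 0.63784046 -0.17271345  0.0954498 ] [[-9.00202841e-01 -2.86862279e-03  4.35461384e-01]
 [-4.35465279e-01  8.79797400e-04 -9.00205097e-01]
 [ 2.19923107e-03 -9.99995498e-01 -2.04118174e-03]]
[ 0.85527695 59.45429094 -1.14816419]
```

View pics/w2.png

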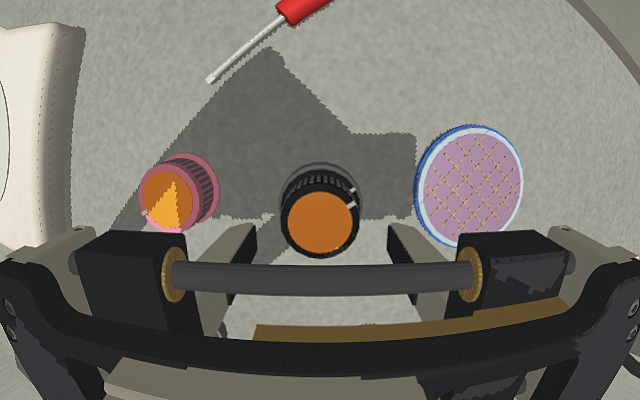

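The amber cell is at (320,222), centred between the pads (247 and 397). I'll descend and grip.

```bash
python3 -m inch '[[[1,20,-1,0,0,0],[0,20,0,0,0,0],[0,12,0,0,0,0],[0,8,0,0,0,0],[0,0,0,0,0,0]]]'
python3 -m inch '[[[0,0,0,0,0,0],[0,0,0,0,0,0],[0,0,0,0,0,0],[0,0,0,0,0,0],[0,0,0,0,0,0]]]' 45 20
python3 - <<'E'
from h import *
s=monitor.read_state();T=Rt();print(s['tool_pos'],T,s['force'],s['opening'])
c=shot('wrist','w3.png')
E
```

```text
t: 2.88
tool_pos: [0.6375, -0.1715, 0.0357]
orientation: [-0.454, 1.972, -1.97]
force: [0.6, 0.2, 0.7]
opening: 0.0761
t: 3.5
tool_pos: [0.6385, -0.1718, 0.0373]
orientation: [-0.452, 1.97, -1.971]
force: [-0.2, -0.1, 5.4]
opening: 0.0536
[ 0.63845005 -0.17179931  0.03732008] [[-8.99653946e-01  9.69192945e-04  4.36602608e-01]
 [-4.36603044e-01 -2.84653972e-04 -8.99654212e-01]
 [-7.47657849e-04 -9.99999490e-01  6.79242659e-04]] [-0.20732791 -0.11810245  5.42836142] 0.05355592380604834
```

View pics/w3.png

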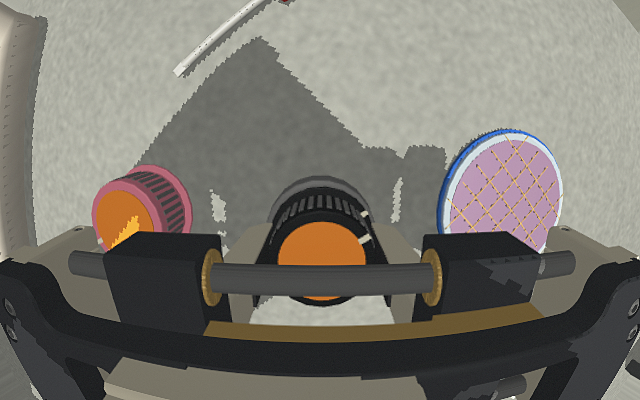

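```bash
python3 -m inch '[[[0,-4,0,0,0,0],[0,-10,0,0,0,0],[0,-30,0,0,0,0],[0,-40,0,0,0,0],[0,-46,0,0,0,0],[0,0,0,0,0,0],[0,0,0,0,0,0]]]' 45 30
python3 - <<'E'
from h import *
s=monitor.read_state();T=Rt();print(s['tool_pos'],s['force'],s['wrist_torque'],s['opening'])
c=shot('wrist','w4.png');shot('side','s4.png')
i=np.hstack([cv2.resize(c['image'][200:320,240:400],(400,300)),cv2.resize(load('s4.png')['image'][90:210,220:380],(400,300))])
cv2.imwrite('pics/z4.png',i)
d=np.array([.541,.214,.1673])-s['tool_pos'];print(T.T@d*1000)
E
```

```text
t: 4.42
tool_pos: [0.6377, -0.1716, 0.1663]
orientation: [-0.453, 1.971, -1.971]
force: [0.1, 0.3, -2.3]
opening: 0.0537
[ 0.63771376 -0.17161382  0.16632606] [ 0.09924403  0.27381751 -2.26368882] [ 0.02047478 -0.03294324  0.04478011] 0.05374665260296962
[ -81.33115129   -0.90201775 -389.14900316]
```

View pics/z4.png

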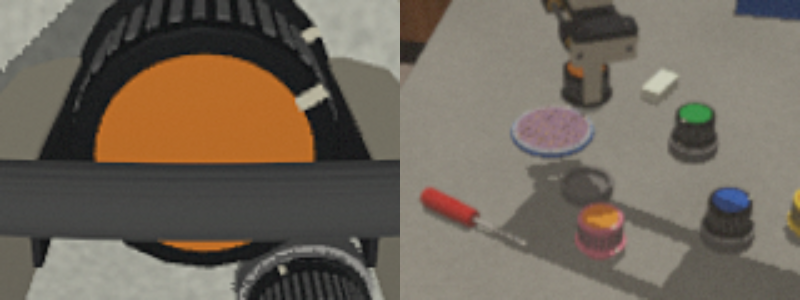

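The cell is gripped, and its cup, pink and the other cells are undisturbed. I'll carry it over to the port.

```bash
python3 -m inch '[[[-10,0,-45,0,0,0],[-10,0,-50,0,0,0],[-10,0,-50,0,0,0],[-10,0,-50,0,0,0],[-10,0,-50,0,0,0],[-10,0,-50,0,0,0],[-10,0,-50,0,0,0],[-10,0,-44,0,0,0]]]'
python3 -m inch '[[[0,0,0,0,-0.176,0],[0,0,0,0,-0.176,0],[0,0,0,0,-0.176,0],[0,0,0,0,-0.176,0],[0,0,0,0,-0.176,0],[0,0,0,0,0,0],[0,0,0,0,0,0]]]'
python3 - <<'E'
from h import *
s=monitor.read_state();T=Rt();print(s['tool_pos'],s['q'],s['force']);print(T)
d=np.array([.541,.214,.1673])-s['tool_pos'];print(T.T@d*1000)
c=shot('wrist','w5.png');shot('side','s5.png');shot('top','t5.png')
E
```

```text
t: 5.52
tool_pos: [0.5383, 0.2146, 0.1647]
orientation: [-0.457, 1.972, -1.972]
force: [1.2, -0.3, -2.0]
opening: 0.0535
t: 6.4
tool_pos: [0.5396, 0.213, 0.1656]
orientation: [-1.086, 1.387, -1.386]
force: [-0.7, 0.2, -1.3]
opening: 0.0534
[0.53958781 0.21301202 0.16562455] [ 2.87635337e-01  1.14471312e-01  1.61767366e+00 -3.37486933e-05
  1.41114413e+00  5.30674390e-01] [-0.6623369   0.18528478 -1.32045367]
[[-2.40647519e-01 -1.61730267e-03  9.70611228e-01]
 [-9.70612170e-01 -5.13208785e-04 -2.40648608e-01]
 [ 8.87327846e-04 -9.99998560e-01 -1.44627123e-03]]
[-1.29729672 -1.67823534  1.13050914]
```

View pics/w5.png

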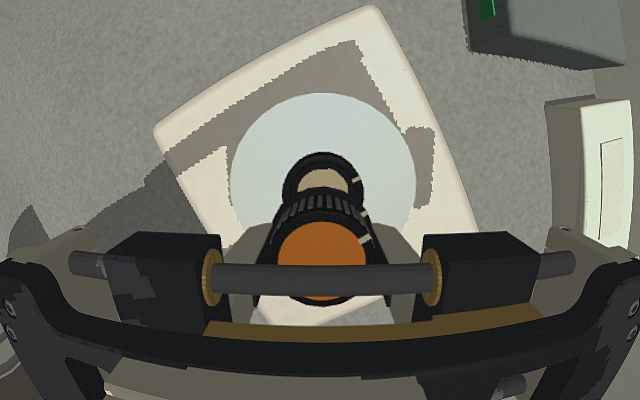

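View pics/s5.png

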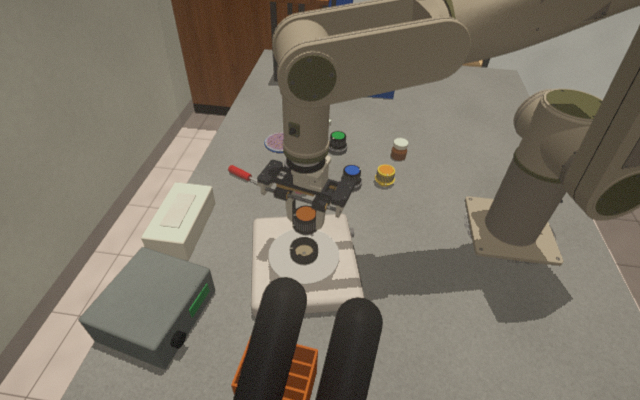

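```bash
cat >> h.py <<'E'
def projp(c,P):
    return cv2.projectPoints(np.array([P],float),c['rvec'],c['tvec'],np.array([[c['fx'],0,c['cx']],[0,c['fy'],c['cy']],[0,0,1.]]),None)[0].ravel()
def overlay(c,items,x0,y0,w,h,k,f,fish):
    im=cv2.resize(c['image'][y0:y0+h,x0:x0+w],(w*k,h*k),interpolation=cv2.INTER_CUBIC)
    pr=projf if fish else projp
    for pts,col in items:
        q=[pr(c,p) for p in pts]; q=(np.array(q)-[x0,y0]+.5)*k
        if len(q)==1: cv2.drawMarker(im,tuple(int(v) for v in q[0]),col,cv2.MARKER_CROSS,12,1)
        else: cv2.polylines(im,[q.astype(int)],False,col,1)
    cv2.imwrite('pics/'+f,im)
def circ(x,y,z,r): 
    a=np.linspace(0,2*np.pi,73); return np.stack([x+r*np.cos(a),y+r*np.sin(a),z+0*a],1)
E
python3 - <<'E'
from h import *
P=(.5405,.2145);a=np.radians(17.7)
it=[(circ(*P,.08,.034),(0,255,0)),(circ(*P,.08,.0265),(0,255,255)),([[P[0]+.03*np.cos(a),P[1]+.03*np.sin(a),.08]],(0,0,255))]
c=load('w5.png');overlay(c,it,255,135,130,90,6,'o5w.png',True)
c=load('top0.png');overlay(c,it,246,173,40,40,12,'o0t.png',False)
c=load('side0.png');overlay(c,it,280,226,48,48,10,'o0s.png',False)
E
```

```text
(no output)
```

View pics/o5w.png

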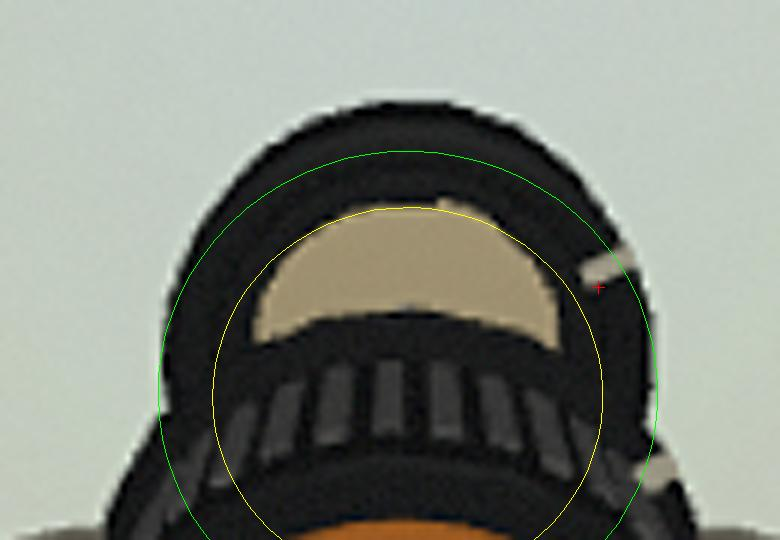

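View pics/o0t.png

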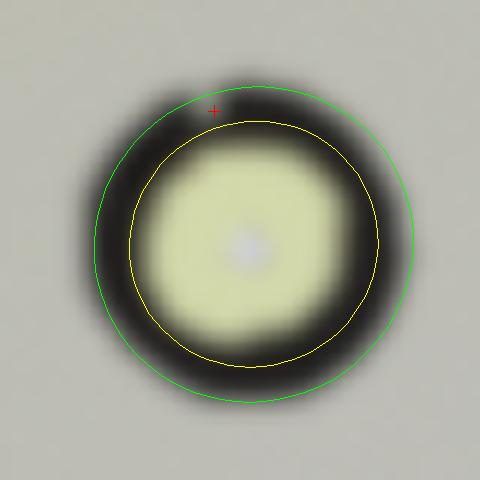

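View pics/o0s.png

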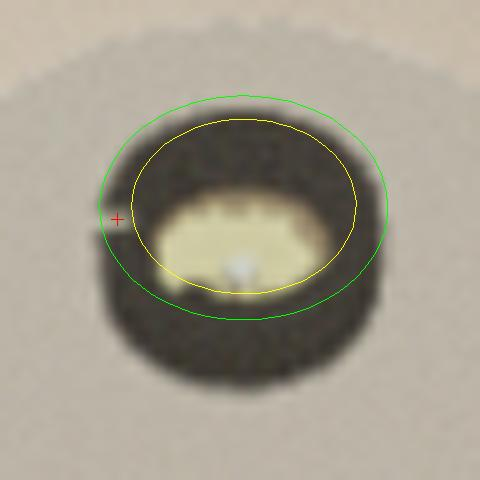

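Run:
```python
from h import *
P=(.541,.2165);a=np.radians(17.7)
it=[(circ(*P,.08,.034),(0,255,0)),(circ(*P,.056,.034),(255,0,0)),([[P[0]+r*np.cos(a),P[1]+r*np.sin(a),.08] for r in (.0265,.034)],(0,0,255))]
c=load('w5.png');overlay(c,it,255,135,130,90,6,'o5w.png',True)
c=load('top0.png');overlay(c,it,246,173,40,40,10,'o0t.png',False)
c=load('side0.png');overlay(c,it,280,226,40,40,10,'o0s.png',False)
cv2.imwrite('pics/o0.png',np.hstack([cv2.imread('pics/o0t.png'),cv2.imread('pics/o0s.png')]))
for n in ['side0.png','top0.png']:
  c=load(n);R=cv2.Rodrigues(c['rvec'])[0];print(-R.T@c['tvec'].ravel())
```

```text
[0.4460776  0.80268655 0.80284707]
[0.34447964 0.03653785 1.21450543]
```

View pics/o5w.png

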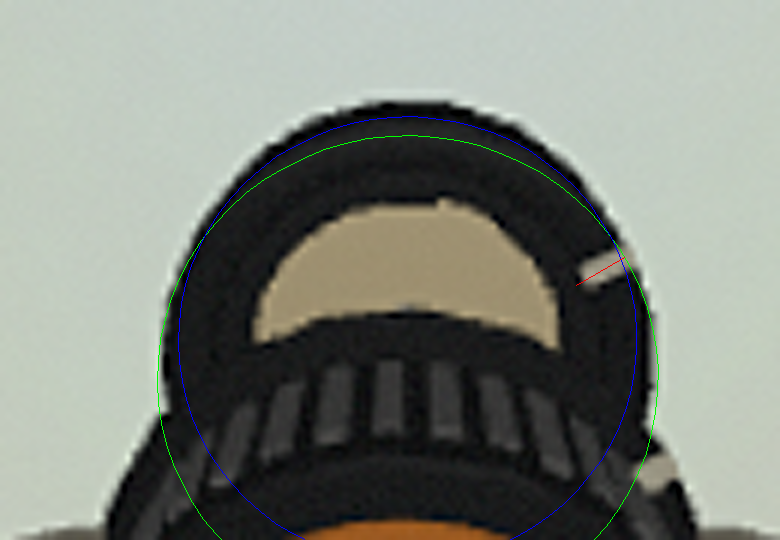

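View pics/o0.png

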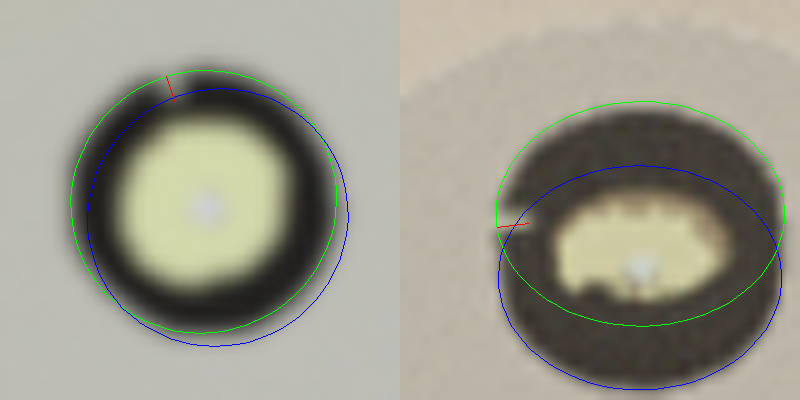

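Run:
```python
from h import *
def en(f,x0,y0,w,h,k):
    i=load(f)['image'][y0:y0+h,x0:x0+w].astype(float); i=np.clip((i-15)*5,0,255).astype(np.uint8)
    return cv2.resize(i,(w*k,h*k),interpolation=cv2.INTER_CUBIC)
cv2.imwrite('pics/e5.png',en('w5.png',270,145,110,90,7))
cv2.imwrite('pics/e0.png',np.hstack([en('top0.png',246,173,40,40,10),en('side0.png',280,226,40,40,10)]))
```

```text
(no output)
```

View pics/e5.png

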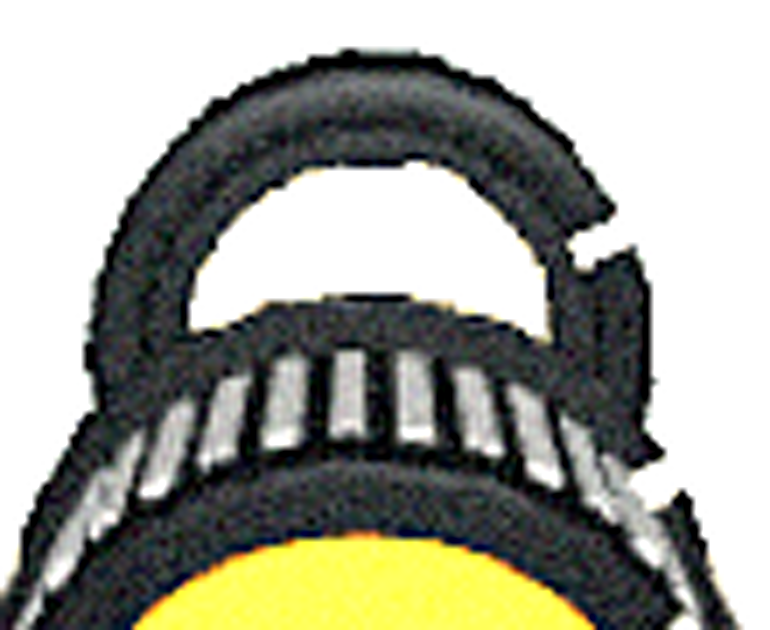

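View pics/e0.png

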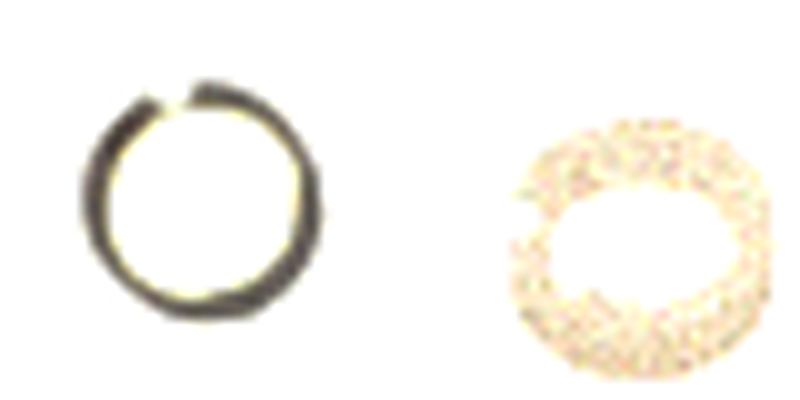

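Run:
```python
from h import *
from scipy.optimize import least_squares
c=load('top0.png');i=c['image']
hsv=cv2.cvtColor(i,cv2.COLOR_BGR2HSV).astype(int)
m=((i.min(2)>170)).astype(np.uint8)
n,l,s,ce=cv2.connectedComponentsWithStats(m); k=l[230,240]; print(s[k])
mm=(l==k).astype(np.uint8); cs=cv2.findContours(mm,0,1)[0]; h=cv2.convexHull(max(cs,key=len)).reshape(-1,2)
box=cv2.boxPoints(cv2.minAreaRect(h));print(box)
for z in (.05,):
  w=np.array([atz(c,*p,z)[:2] for p in box]);print(w,w.mean(0))
  for a,b in zip(w,np.roll(w,-1,0)): d=b-a;print(np.linalg.norm(d),np.degrees(np.arctan2(d[1],d[0])))
im=cv2.resize(i[120:270,190:350],(800,750));cv2.polylines(im,[((box-[190,120])*5).astype(int)],True,(0,0,255));cv2.imwrite('pics/b0.png',cv2.resize(im,(640,600)))
```

```text
[ 213  142  110  106 7595]
[[209.2692  163.05273]
 [304.08688 141.38013]
 [323.5128  226.36847]
 [228.6951  248.04108]]
[[0.62535402 0.37403554]
 [0.6849147  0.12304881]
 [0.45823303 0.06959583]
 [0.40124025 0.3131766 ]] [0.5424355 0.2199642]
0.25795700538860505 -76.65029913176859
0.23289869604401417 -166.73167362526834
0.2501594927453812 103.16910013026539
0.23223004788360832 15.192518139601953
```

View pics/b0.png

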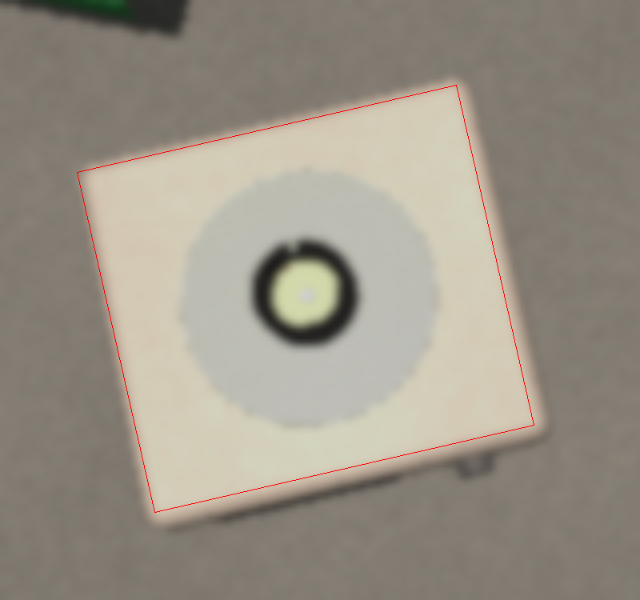

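Run:
```python
from h import *
from scipy.optimize import least_squares
def sub(c,fish,x0,x1,y0,y1):
    # edge points of disc via saturation gradient radially
    i=cv2.GaussianBlur(c['image'],(0,0),.8).astype(float); return i
for f,fish,P0 in (('top0.png',False,(.541,.216)),('side0.png',False,(.541,.216))):
    c=load(f);i=cv2.GaussianBlur(c['image'],(0,0),.8).astype(np.float32)
    pr=projf if fish else projp
    sig=i[:,:,2]-i[:,:,0] # r-b : base warm, disc neutral
    pts=[]
    for a in np.radians(np.arange(0,360,3)):
        rs=np.arange(.055,.115,.0005)
        q=np.array([pr(c,[P0[0]+r*np.cos(a),P0[1]+r*np.sin(a),.054]) for r in rs],np.float32)
        v=cv2.remap(sig,q[:,0].reshape(1,-1),q[:,1].reshape(1,-1),1).ravel()
        g=np.gradient(v); k=np.argmax(g[4:-4])+4
        pts.append((a,rs[k],P0[0]+rs[k]*np.cos(a),P0[1]+rs[k]*np.sin(a)))
    pts=np.array(pts)
    r=least_squares(lambda p:np.hypot(pts[:,2]-p[0],pts[:,3]-p[1])-p[2],[*P0,.085],loss='soft_l1',f_scale=.001)
    print(f,r.x,np.median(abs(r.fun)))
# boss outer, dark vs disc, from top; radial
    g=i.mean(2)
    for z in (.08,.056):
      b=[]
      for a in np.radians(np.arange(0,360,3)):
        rs=np.arange(.026,.05,.00025)
        q=np.array([pr(c,[P0[0]+t*np.cos(a),P0[1]+t*np.sin(a),z]) for t in rs],np.float32)
        v=cv2.remap(g,q[:,0].reshape(1,-1),q[:,1].reshape(1,-1),1).ravel()
        k=np.argmax(np.gradient(v));b.append((P0[0]+rs[k]*np.cos(a),P0[1]+rs[k]*np.sin(a),np.degrees(a),rs[k]))
      b=np.array(b); sel=[(t[2]//30) for t in b]
      print(z,[round(float(np.median(b[k*10:k*10+10,3]))*1000,1) for k in range(12)])
```

```text
top0.png [0.54312923 0.21859527 0.084552  ] 0.0007131676691423602
0.08 [34.4, 34.5, 34.6, 34.4, 32.8, 33.5, 34.8, 34.2, 33.4, 31.9, 31.9, 32.5]
0.056 [38.4, 40.9, 40.4, 36.5, 33.0, 31.6, 30.5, 29.4, 29.8, 30.0, 32.0, 35.8]
side0.png [0.54082344 0.21710835 0.08488339] 0.00091150512983567
0.08 [33.5, 38.8, 49.0, 49.9, 47.0, 36.5, 32.9, 31.8, 30.9, 30.9, 30.6, 31.8]
0.056 [33.5, 33.9, 34.1, 34.5, 34.4, 33.9, 33.5, 40.9, 49.4, 49.8, 46.9, 35.4]
```

```bash
python3 -m inch '[[[-3,5,0,0,0.06,0],[-3,15,1,0,0,0],[0,10,0,0,0,0],[0,0,0,0,0,0],[0,0,0,0,0,0]]]'
python3 - <<'E'
from h import *
s=monitor.read_state();T=Rt();print(s['tool_pos'],s['force']);print(T)
c=shot('wrist','w6.png');shot('side','s6.png');shot('top','t6.png')
tp=s['tool_pos']
C=tp+T@[.0013,0,0]; zf=tp[2]-.0153
P=(.5415,.2175);a=np.radians(14)
def en(c):
    c=dict(c);c['image']=np.clip((c['image'].astype(float)-10)*2.5,0,255).astype(np.uint8);return c
cm=-32.5+64.1+np.degrees(np.arctan2(T[1,2],T[0,2]));print('cm',cm);cm=np.radians(cm)
it=[(circ(*P,.08,.034),(0,255,0)),(circ(*P,.055,.034),(255,0,0)),([[P[0]+r*np.cos(a),P[1]+r*np.sin(a),.08] for r in (.0265,.034)],(0,0,255)),
 (circ(C[0],C[1],zf+.036,.027),(255,255,0)),(circ(C[0],C[1],zf,.031),(255,0,255)),([[C[0]+.024*np.cos(cm),C[1]+.024*np.sin(cm),zf+.036]],(0,0,255))]
overlay(en(c),it,250,135,140,120,5,'o6w.png',True)
c=load('s6.png');overlay(en(c),it,270,195,70,80,7,'o6s.png',False)
E
```

```text
t: 7.18
tool_pos: [0.5427, 0.2187, 0.1367]
orientation: [-1.053, 1.426, -1.426]
force: [0.3, 0.2, -1.8]
opening: 0.0536
[0.5427161  0.21865736 0.13667725] [ 0.30477471  0.24308716 -1.75780049]
[[-2.94411136e-01 -6.14746656e-05  9.55678858e-01]
 [-9.55678860e-01  2.02995250e-06 -2.94411136e-01]
 [ 1.61588435e-05 -9.99999998e-01 -5.93476790e-05]]
cm 14.477770072525626
```

View pics/o6w.png

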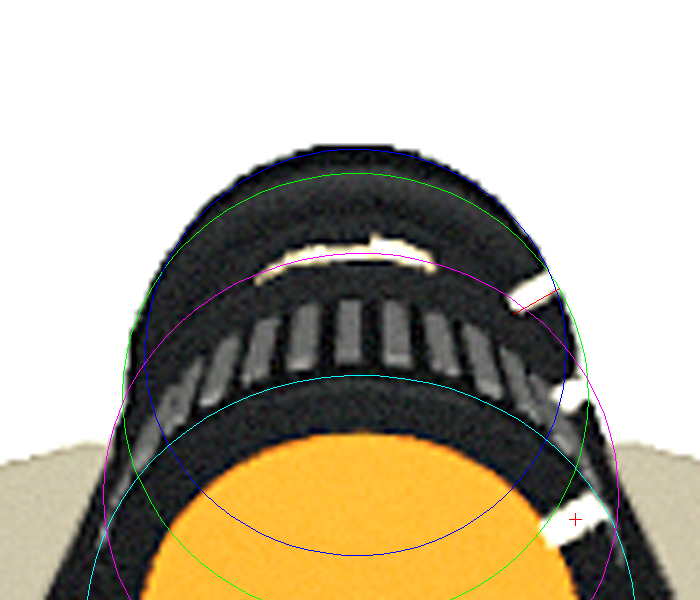

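View pics/o6s.png

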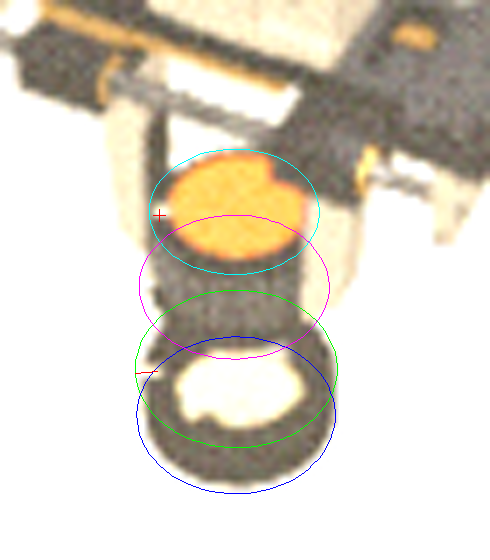

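```bash
python3 -m inch '[[[-0.4,8,-0.8,0,0,0],[0,8,0,0,0,0],[0,5,0,0,0,0],[0,0,0,0,0,0],[0,0,0,0,0,0]]]'
python3 - <<'E'
from h import *
s=monitor.read_state();print(s['tool_pos'],s['force'],s['wrist_torque'])
c=shot('wrist','w7.png');c['image']=np.clip((c['image'].astype(float)-10)*2.5,0,255).astype(np.uint8)
overlay(c,[],250,135,140,120,5,'o7w.png',True)
E
python3 -m inch '[[[0,1,0,0,0,0],[0,1,0,0,0,0],[0,1,0,0,0,0],[0,0,0,0,0,0],[0,0,0,0,0,0]]]'
```

```text
t: 7.95
tool_pos: [0.5422, 0.2193, 0.1158]
orientation: [-1.052, 1.426, -1.426]
force: [0.2, 0.4, -0.9]
opening: 0.0539
[0.54215772 0.21932678 0.11575072] [ 0.21146137  0.43290237 -0.917146  ] [ 0.00252847 -0.00141995  0.02451715]
t: 8.62
tool_pos: [0.542, 0.2193, 0.1126]
orientation: [-1.053, 1.426, -1.426]
force: [0.4, -0.4, -1.1]
opening: 0.0537
```

View pics/o7w.png

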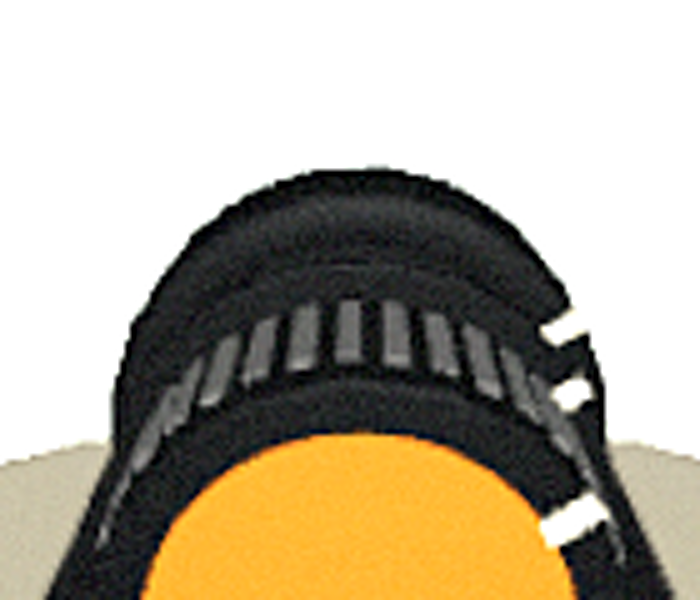

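Port mark (565,325), flange mark (572,392) and top mark (575,522) run in one line. There's no contact yet, so I'll keep going down.

```bash
python3 -m inch '[[[0,1,0,0,0,0],[0,1,0,0,0,0],[0,0,0,0,0,0],[0,0,0,0,0,0]]]'
python3 -m inch '[[[0,1,0,0,0,0],[0,1,0,0,0,0],[0,0,0,0,0,0],[0,0,0,0,0,0]]]'
```

```text
t: 9.12
tool_pos: [0.542, 0.2193, 0.1106]
orientation: [-1.053, 1.426, -1.426]
force: [-0.4, -0.2, -1.6]
opening: 0.0535
t: 9.62
tool_pos: [0.542, 0.2193, 0.1086]
orientation: [-1.053, 1.426, -1.426]
force: [-0.1, -0.4, -0.6]
opening: 0.0536
```

```bash
python3 -m inch '[[[0,0.5,0,0,0,0],[0,0.5,0,0,0,0],[0,0,0,0,0,0],[0,0,0,0,0,0]]]'
python3 -m inch '[[[0,0.5,0,0,0,0],[0,0.5,0,0,0,0],[0,0,0,0,0,0],[0,0,0,0,0,0]]]'
```

```text
t: 10.12
tool_pos: [0.5421, 0.2193, 0.1076]
orientation: [-1.053, 1.426, -1.426]
force: [0.6, 0.8, -0.8]
opening: 0.0536
t: 10.62
tool_pos: [0.5422, 0.2194, 0.1069]
orientation: [-1.052, 1.426, -1.426]
force: [-1.5, -0.6, 1.9]
opening: 0.0538
```

```bash
python3 -m inch '[[[0,0.5,0,0,0,0],[0,0,0,0,0,0],[0,0,0,0,0,0],[0,0,0,0,0,0]]]'
python3 - <<'E'
from h import *
s=monitor.read_state();print(s['tool_pos'],s['force'],s['wrist_torque'])
c=shot('wrist','w8.png');s=shot('side','s8.png')
for c in (c,s):c['image']=np.clip((c['image'].astype(float)-10)*2.5,0,255).astype(np.uint8)
cv2.imwrite('pics/o8.png',np.hstack([cv2.resize(c['image'][y:y+h,x:x+w],(400,400)) for c,x,y,w,h in [(c,270,195,70,70)]]+[cv2.resize(load('w8.png')['image'][135:255,250:390],(400,400))]))
E
```

```text
t: 11.12
tool_pos: [0.5422, 0.2194, 0.1063]
orientation: [-1.052, 1.426, -1.426]
force: [-1.9, 0.6, 4.6]
opening: 0.0535
[0.54216264 0.21935326 0.10631688] [-1.93170399  0.59189424  4.63311645] [-0.06637261  0.2263106   0.01971963]
```

View pics/o8.png

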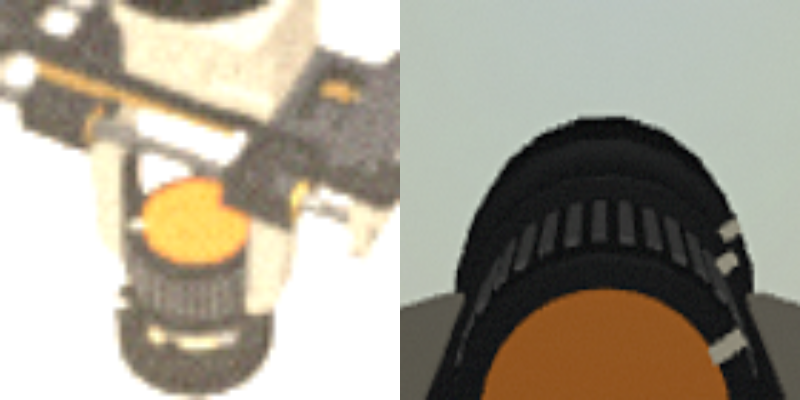

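```bash
python3 -m inch '[[[0,0,-0.4,0,0,0],[0,0,-0.1,0,-0.07,0],[0,0,-0.1,0,-0.07,0],[0,0,0,0,-0.035,0],[0,0,0,0,0,0],[0,0,0,0,0,0]]]'
python3 -c "
from h import *
s=monitor.read_state();print(s['force'],s['wrist_torque'],s['tool_pos'])"
```

```text
t: 11.98
tool_pos: [0.5417, 0.2195, 0.1063]
orientation: [-1.147, 1.3, -1.301]
force: [1.3, 0.8, 5.4]
opening: 0.0536
[1.33224104 0.83233574 5.36810958] [ 0.01749282 -0.25707399 -0.08722695] [0.54170722 0.21953705 0.10630639]
```

```bash
python3 -m inch '[[[0,0,-0.1,0,-0.07,0],[0,0,0,0,0,0],[0,0,0,0,0,0]]]'
python3 -m inch '[[[0,0,-0.1,0,-0.07,0],[0,0,0,0,0,0],[0,0,0,0,0,0]]]'
```

```text
t: 12.35
tool_pos: [0.5415, 0.2195, 0.1062]
orientation: [-1.182, 1.25, -1.25]
force: [-0.2, 0.0, 4.8]
opening: 0.0534
t: 12.72
tool_pos: [0.5413, 0.2195, 0.1061]
orientation: [-1.216, 1.199, -1.199]
force: [-0.3, 0.6, 5.7]
opening: 0.0537
```

```bash
python3 -m inch '[[[0,0,-0.1,0,-0.07,0],[0,0,0,0,0,0],[0,0,0,0,0,0]]]'
python3 -c "
from h import *
s=monitor.read_state();print(s['force'],s['wrist_torque'],s['tool_pos'])"
```

```text
t: 13.1
tool_pos: [0.5411, 0.2195, 0.1061]
orientation: [-1.248, 1.147, -1.147]
force: [0.2, 0.0, 4.8]
opening: 0.0532
[0.24905321 0.03810703 4.8137378 ] [-0.07547462 -0.04301793 -0.06287595] [0.54114593 0.21945965 0.10614602]
```

```bash
python3 -m inch '[[[0,0,-0.1,0,-0.07,0],[0,0,0,0,0,0],[0,0,0,0,0,0]]]'
python3 -m inch '[[[0,0,-0.1,0,-0.07,0],[0,0,0,0,0,0],[0,0,0,0,0,0]]]'
```

```text
t: 13.48
tool_pos: [0.541, 0.2194, 0.1061]
orientation: [-1.278, 1.095, -1.095]
force: [-0.3, 0.1, 4.0]
opening: 0.0533
t: 13.85
tool_pos: [0.5409, 0.2194, 0.1061]
orientation: [-1.307, 1.043, -1.043]
force: [-0.6, -0.6, 4.9]
opening: 0.054
```

```bash
python3 -m inch '[[[0,0,-0.1,0,-0.07,0],[0,0,0,0,0,0],[0,0,0,0,0,0]]]'
python3 -c "
from h import *
s=monitor.read_state();print(s['force'],s['wrist_torque'],s['tool_pos'])"
```

```text
t: 14.22
tool_pos: [0.5408, 0.2194, 0.106]
orientation: [-1.334, 0.99, -0.99]
force: [-0.6, -1.5, 3.0]
opening: 0.0534
[-0.57473958 -1.51743511  2.95217452] [-0.1095502  -0.09633546 -0.0542901 ] [0.54076367 0.21940356 0.1059595 ]
```

```bash
python3 -m inch '[[[0,0,-0.1,0,-0.07,0],[0,0,0,0,0,0],[0,0,0,0,0,0]]]'
```

```text
t: 14.6
tool_pos: [0.5404, 0.2193, 0.1055]
orientation: [-1.36, 0.938, -0.937]
force: [0.4, 0.3, -2.0]
opening: 0.0538
```

```bash
python3 -m inch '[[[0,0,-0.1,0,-0.07,0],[0,0,0,0,0,0],[0,0,0,0,0,0]]]'
python3 -c "
from h import *
s=monitor.read_state();print(s['force'],s['wrist_torque'],s['tool_pos'])
c=shot('wrist','w9.png');cv2.imwrite('pics/z9.png',cv2.resize(c['image'][135:315,220:420],(600,540)))"
```

```text
t: 14.98
tool_pos: [0.5403, 0.2194, 0.1058]
orientation: [-1.384, 0.884, -0.883]
force: [-0.3, 1.2, -1.6]
opening: 0.0537
[-0.32339852  1.17347584 -1.60768423] [ 0.24365243 -0.04940629 -0.06970723] [0.54034249 0.21943918 0.10578772]
```

View pics/z9.png

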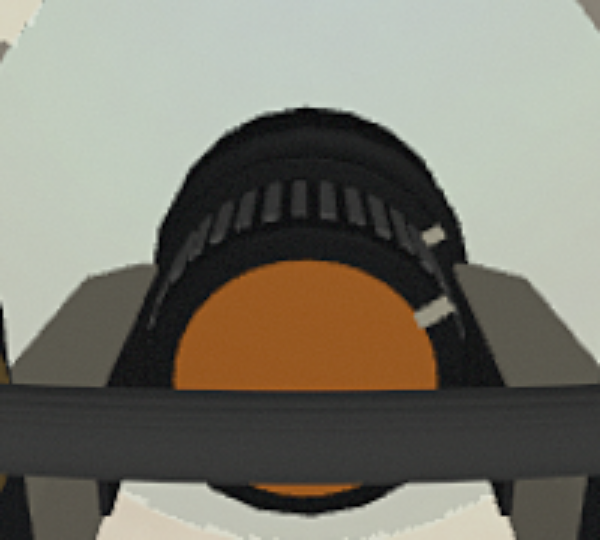

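The force went to zero at about 38–42° of turn, so the lugs are over the gap, and the cell turned with the jaws. I'll lower it the step.

```bash
python3 -m inch '[[[0,1,0,0,0,0],[0,1,0,0,0,0],[0,0,0,0,0,0],[0,0,0,0,0,0]]]'
```

```text
t: 15.52
tool_pos: [0.5408, 0.2194, 0.1042]
orientation: [-1.384, 0.882, -0.883]
force: [0.2, 2.6, -2.0]
opening: 0.0539
```

```bash
python3 -m inch '[[[0,1,0,0,0,0],[0,1,0,0,0,0],[0,0,0,0,0,0],[0,0,0,0,0,0]]]'
python3 -c "
from h import *
s=monitor.read_state();print(s['force'],s['wrist_torque'],s['tool_pos'])"
```

```text
t: 16.02
tool_pos: [0.5406, 0.2194, 0.1021]
orientation: [-1.384, 0.882, -0.882]
force: [0.1, 1.7, -0.3]
opening: 0.0539
[ 0.13464086  1.70982857 -0.28077041] [ 0.25169362 -0.21761055 -0.00745999] [0.5406492  0.21939551 0.10208071]
```

```bash
python3 -m inch '[[[-0.4,0.7,0.2,0,0,0],[0,0.5,0,0,0,0],[0,0.3,0,0,0,0],[0,0,0,0,0,0],[0,0,0,0,0,0]]]'
```

```text
t: 16.65
tool_pos: [0.5407, 0.2198, 0.1008]
orientation: [-1.384, 0.882, -0.882]
force: [-1.7, -0.2, 2.8]
opening: 0.0536
```

```bash
python3 -m inch '[[[0,0.5,0,0,0,0],[0,0,0,0,0,0],[0,0,0,0,0,0]]]'
python3 -c "
from h import *
s=monitor.read_state();print(s['force'],s['wrist_torque'],s['tool_pos']);print(Rt())"
```

```text
t: 17.02
tool_pos: [0.5407, 0.2198, 0.1003]
orientation: [-1.384, 0.882, -0.882]
force: [-1.0, -0.3, 4.6]
opening: 0.0533
[-1.03134451 -0.29060954  4.61761336] [-0.20635495  0.39251613 -0.03607279] [0.54072842 0.21981611 0.10028656]
[[ 4.22330967e-01  9.23680302e-05  9.06441694e-01]
 [-9.06441698e-01 -8.79948861e-06  4.22330970e-01]
 [ 4.69861031e-05 -9.99999996e-01  8.00099376e-05]]
```

```bash
python3 -m inch '[[[0,0.1,0.1,0,0.0875,0],[0,0.1,0.1,0,0.0875,0],[0,0,0,0,0,0],[0,0,0,0,0,0]]]'
```

```text
t: 17.52
tool_pos: [0.5415, 0.2201, 0.1003]
orientation: [-1.321, 1.012, -1.014]
force: [1.5, 0.8, 4.0]
opening: 0.0538
```

```bash
python3 -m inch '[[[0,0.15,0.1,0,0.0875,0],[0,0.15,0.1,0,0.0875,0],[0,0,0,0,0,0],[0,0,0,0,0,0]]]'
python3 -c "
from h import *
s=monitor.read_state();print(s['force'],s['wrist_torque'],s['tool_pos'])"
```

```text
t: 18.02
tool_pos: [0.5414, 0.22, 0.1]
orientation: [-1.249, 1.144, -1.145]
force: [-0.4, -0.4, 6.2]
opening: 0.0534
[-0.38864357 -0.41386107  6.21157934] [-0.05554111 -0.10869922  0.02483022] [0.54144263 0.22000395 0.10001462]
```

```bash
python3 -m inch '[[[0,0.12,0.1,0,0.0875,0],[0,0.12,0.1,0,0.0875,0],[0,0,0,0,0,0],[0,0,0,0,0,0]]]'
```

```text
t: 18.52
tool_pos: [0.5415, 0.2199, 0.0996]
orientation: [-1.166, 1.273, -1.274]
force: [0.2, 0.5, 5.2]
opening: 0.0535
```

```bash
python3 -m inch '[[[0,0.15,0.1,0,0.0875,0],[0,0.15,0.1,0,0.0875,0],[0,0,0,0,0,0],[0,0,0,0,0,0]]]'
python3 -c "
from h import *
s=monitor.read_state();print(s['force'],s['wrist_torque'],s['tool_pos'])"
```

```text
t: 19.02
tool_pos: [0.5416, 0.2199, 0.0992]
orientation: [-1.074, 1.399, -1.399]
force: [1.2, -0.8, 5.6]
opening: 0.0535
[ 1.2413744  -0.77852508  5.57595875] [-0.15957775 -0.0372734   0.01726559] [0.54160276 0.21987871 0.09922793]
```

```bash
python3 -m inch '[[[0,0.18,0.1,0,0.0875,0],[0,0.18,0.1,0,0.0875,0],[0,0,0,0,0,0],[0,0,0,0,0,0]]]'
```

```text
t: 19.52
tool_pos: [0.5416, 0.2198, 0.0987]
orientation: [-0.97, 1.523, -1.523]
force: [-0.3, -0.2, 4.6]
opening: 0.0539
```

```bash
python3 -m inch '[[[0,0.18,0.1,0,0.0875,0],[0,0.18,0.1,0,0.0875,0],[0,0,0,0,0,0],[0,0,0,0,0,0]]]'
python3 -c "
from h import *
s=monitor.read_state();print(s['force'],s['wrist_torque'],s['tool_pos'])"
```

```text
t: 20.02
tool_pos: [0.5417, 0.2198, 0.0983]
orientation: [-0.855, 1.644, -1.644]
force: [-1.1, -1.0, 4.4]
opening: 0.0535
[-1.08883493 -0.98502196  4.39462727] [-0.06931868  0.2205126   0.00710399] [0.54172894 0.21978262 0.09832449]
```

```bash
python3 -m inch '[[[0,0.18,0.1,0,0.0875,0],[0,0.18,0.1,0,0.0875,0],[0,0,0,0,0,0],[0,0,0,0,0,0]]]'
python3 -c "
from h import *
s=monitor.read_state();print(s['force'],s['wrist_torque'],s['tool_pos'])"
```

```text
t: 20.52
tool_pos: [0.542, 0.2197, 0.098]
orientation: [-0.728, 1.761, -1.76]
force: [-0.8, 0.1, 3.7]
opening: 0.0532
[-0.83576833  0.05751283  3.68912404] [-0.0264136   0.08395992  0.05121509] [0.54199044 0.21970581 0.09799217]
```

```bash
python3 -m inch '[[[0,0.18,0.05,0,0.05,0],[0,0.1,0.05,0,0.05,0],[0,0,0,0,0,0],[0,0,0,0,0,0]]]'
python3 -c "
from h import *
s=monitor.read_state();print(s['force'],s['wrist_torque'],s['tool_pos'])"
```

```text
t: 21.02
tool_pos: [0.5419, 0.2196, 0.0977]
orientation: [-0.65, 1.826, -1.826]
force: [-1.1, -0.6, 4.4]
opening: 0.0535
[-1.10632072 -0.62561538  4.43724447] [-0.10088854  0.28584164  0.02814491] [0.54192515 0.21957685 0.09767386]
```

```bash
python3 -m inch '[[[0,0.1,0.05,0,0.04,0],[0,0.05,0.05,0,0.03,0],[0,0,0,0,0,0],[0,0,0,0,0,0]]]'
python3 -c "
from h import *
s=monitor.read_state();print(s['force'],s['wrist_torque'],s['tool_pos'])"
```

```text
t: 21.52
tool_pos: [0.5421, 0.2196, 0.0976]
orientation: [-0.592, 1.871, -1.871]
force: [-0.9, -0.9, 4.6]
opening: 0.0536
[-0.92516924 -0.9009379   4.58139945] [-0.04601193  0.15935255  0.04330419] [0.54213399 0.21955402 0.09758846]
```

```bash
python3 -m inch '[[[0,0.1,0.05,0,0.03,0],[0,0.05,0.0,0,0.03,0],[0,0,0,0,0,0],[0,0,0,0,0,0]]]'
python3 -c "
from h import *
s=monitor.read_state();print(s['force'],s['wrist_torque'],s['tool_pos'])"
```

```text
t: 22.02
tool_pos: [0.5422, 0.2195, 0.0975]
orientation: [-0.541, 1.909, -1.909]
force: [0.1, 0.1, 4.1]
opening: 0.0533
[0.10963918 0.12479335 4.10813556] [-0.02898516  0.10951825  0.06415636] [0.54220397 0.21947542 0.09745802]
```

```bash
python3 -m inch '[[[0,0.1,0.05,0,0.03,0],[0,0.05,0.0,0,0.03,0],[0,0,0,0,0,0],[0,0,0,0,0,0]]]'
python3 -c "
from h import *
s=monitor.read_state();print(s['force'],s['wrist_torque'],s['tool_pos'])"
```

```text
t: 22.52
tool_pos: [0.5424, 0.2195, 0.0974]
orientation: [-0.488, 1.946, -1.946]
force: [0.7, 0.7, 4.4]
opening: 0.0535
[0.68080748 0.65776042 4.44941399] [-0.01015223 -0.19342933  0.18839376] [0.54238213 0.21947925 0.09743415]
```

```bash
python3 -m inch '[[[0,0.05,0.05,0,0.03,0],[0,0.05,0.0,0,0.03,0],[0,0,0,0,0,0],[0,0,0,0,0,0]]]'
python3 -c "
from h import *
s=monitor.read_state();print(s['force'],s['wrist_torque'],s['tool_pos'])"
```

```text
t: 23.02
tool_pos: [0.5425, 0.2194, 0.0973]
orientation: [-0.434, 1.982, -1.982]
force: [2.8, 0.2, 4.4]
opening: 0.0537
[2.846353   0.21126561 4.42229679] [-0.05159483 -0.54720003  0.37181927] [0.54249231 0.21938298 0.09733362]
```

Torque rose from 0.06 to 0.37 N m with no further sinking, so the cell is at the home stop. I'll ease the twist and check before letting go.

```bash
python3 -m inch '[[[0,-0.3,0,0,-0.03,0],[0,-0.3,0,0,-0.01,0],[0,0,0,0,0,0],[0,0,0,0,0,0]]]'
python3 - <<'E'
from h import *
s=monitor.read_state();print(s['force'],s['wrist_torque'],s['tool_pos'])
w=shot('wrist','w10.png');q=shot('side','s10.png')
cv2.imwrite('pics/o10.png',np.hstack([cv2.resize(q['image'][195:265,270:340],(400,400)),cv2.resize(w['image'][135:255,250:390],(400,400))]))
E
```

```text
t: 23.52
tool_pos: [0.5423, 0.2194, 0.0978]
orientation: [-0.47, 1.959, -1.959]
force: [4.5, 0.9, 3.7]
opening: 0.0533
[4.48660341 0.93998805 3.65565388] [-0.0163443  -0.82890369  0.20531481] [0.54232325 0.21937047 0.09777768]
```

View pics/o10.png

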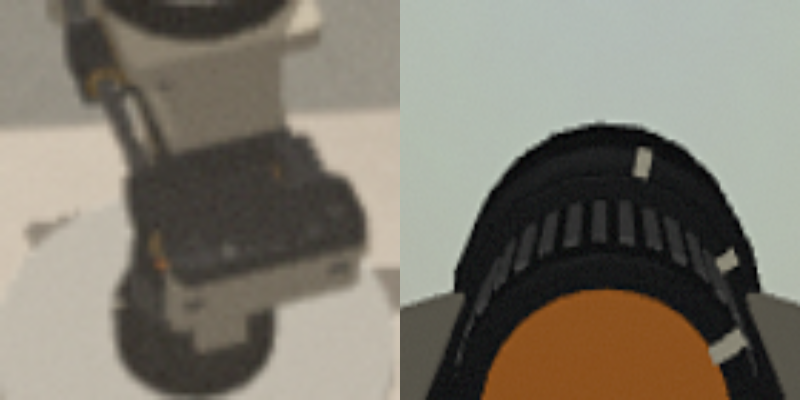

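```bash
python3 -m inch '[[[-0.5,0,0.2,0,0,0],[0,0,0,0,0,0],[0,0,0,0,0,0]]]'
python3 -c "
from h import *
s=monitor.read_state();print(s['force'],s['wrist_torque'],s['tool_pos'])"
```

```text
t: 24.0
tool_pos: [0.5425, 0.2194, 0.0976]
orientation: [-0.471, 1.959, -1.959]
force: [1.4, -0.2, 4.0]
opening: 0.0536
[ 1.40914095 -0.16100337  3.98928393] [ 0.01237451 -0.41000545  0.26298275] [0.54249    0.21941903 0.0976392 ]
```

Now I'll release gradually, without lifting first, and check.

```bash
python3 -m inch '[[[0,0,0,0,0,0],[0,0,0,0,0,0],[0,0,0,0,0,0],[0,0,0,0,0,0]]]' 72
python3 - <<'E'
from h import *
s=monitor.read_state();print(s['force'],s['wrist_torque'],s['tool_pos'],s['opening'])
E
python3 -m inch '[[[0,-10,0,0,0,0],[0,-20,0,0,0,0],[0,-40,0,0,0,0],[0,-30,0,0,0,0],[0,0,0,0,0,0],[0,0,0,0,0,0]]]'
python3 - <<'E'
from h import *
s=monitor.read_state();print(s['force'],s['tool_pos'])
w=shot('wrist','w11.png');q=shot('side','s11.png')
cv2.imwrite('pics/o11.png',np.hstack([cv2.resize(q['image'][195:285,260:350],(400,400)),cv2.resize(w['image'][110:250,250:390],(400,400))]))
E
```

```text
t: 24.5
tool_pos: [0.5425, 0.2194, 0.0975]
orientation: [-0.471, 1.959, -1.959]
force: [0.2, -0.3, 0.5]
opening: 0.0721
[ 0.20163827 -0.2773567   0.47931832] [ 0.04066213 -0.012852    0.02835878] [0.54248075 0.21935316 0.09752203] 0.0721340105701254
t: 25.25
tool_pos: [0.5428, 0.2194, 0.1981]
orientation: [-0.47, 1.958, -1.958]
force: [0.7, 0.3, 0.1]
opening: 0.0722
[0.74440855 0.25282224 0.12182698] [0.54275471 0.21943129 0.19812559]
```

View pics/o11.png

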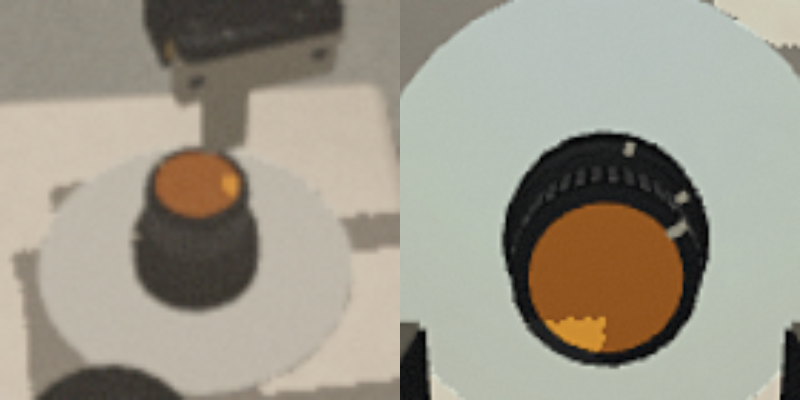

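Run:
```python
from h import *
c=load('w11.png');x0,y0,k=250,110,400/140
def px(u,v): return (u-400)/k+x0-.35, v/k+y0-.35
g=atz(c,*px(606,278),.119,True);m=atz(c,*px(677,230),.119,True);p=atz(c,*px(629,150),.08,True)
ang=lambda a,b:np.degrees(np.arctan2(*(a-b)[1::-1]))
print(g,m,ang(m,g),np.linalg.norm(m-g)); P=np.array([.5415,.2178,.08]);print(p,ang(p,P),np.linalg.norm(p-P))
G=g[:2]
it=[(circ(*P,.034),(0,255,0)),(circ(*P[:2],.119,.027),(255,255,0)),(circ(*P[:2],.083,.031),(255,0,255))]
def en(c):
    c=dict(c);c['image']=np.clip((c['image'].astype(float)-10)*3,0,255).astype(np.uint8);return c
overlay(en(c),it,275,145,90,100,6,'o12.png',True)
```

```text
[0.54147964 0.21895617 0.119     ] [0.56252789 0.20778643 0.119     ] -27.953700691042343 0.023828380235074977
[0.57209565 0.22644253 0.08      ] 15.773710273931608 0.031792876497016585
```

View pics/o12.png

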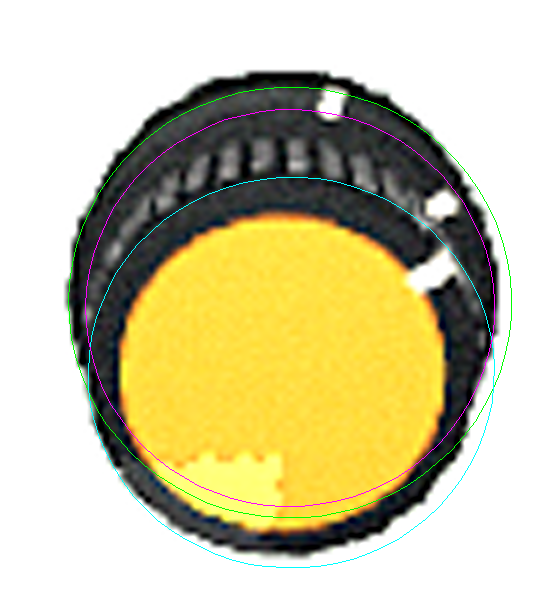

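```bash
python3 -c "
from h import *
shot('top','t12.png');s=monitor.read_state();print(s['t'],s['force'],s['opening'])"
```

```text
25.4 [0.00454234 0.07610807 0.22620821] 0.07221818420665041
```

View pics/t12.png

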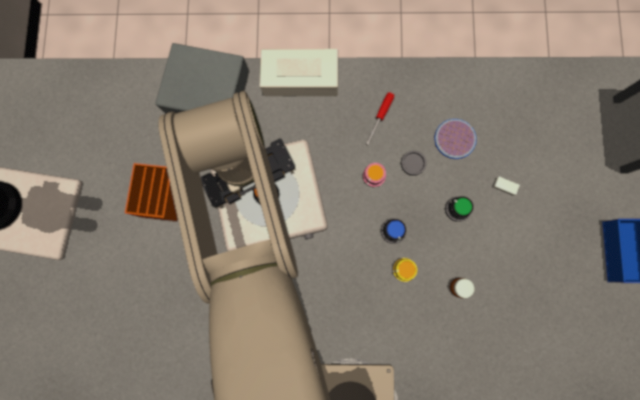

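The rest of the scene sits where it was: green (461,208), blue (395,230), case (456,138), jar (463,288), driver, gauge. The cup at (413,162) is empty. I'll hand in.

```bash
python3 -c "
from h import *
print(robot.close_job())"
```

```text
the job is handed in; nothing more can be done
None
```

The amber cell is screwed into the lit base's port and the job is handed in at about 25 s. No verdict was reported, so the result below is from my own checks.

- **Fit:** I set the cell on the port with the marks lined up at about 6 N. I turned it counterclockwise until the force vanished at about 38°, and it then went down about 6 mm. Turning it clockwise took it about 3 mm lower, to a stop where the torque rose to 0.37 N m. I eased off, let go and backed the arm off about 100 mm.
- **Last checks:** The cell looks upright and centred, about 1 mm from my port estimate. Its mark is about 43° clockwise of the port's, so roughly 80° from the drop, inside the expected 78 to 89°. The gripper reads no load. The green and blue cells and the bystanders I could see look unmoved; the arm covered part of the cassette in the last top picture.
- **Disagreements:** My first port estimate from the top camera was about 3 mm and 3 to 4° off. The other views and the base's edges corrected it before the cell touched. The final height was judged from tool height and mark angle, not measured directly. Side force reached about 4.5 N at the stop, and I eased it before release.

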